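# Close the battery bay: hook in the cover, swing it down, clamp it

### The arm

A 7-joint arm with a two-finger parallel gripper is mounted at the origin on a cart in front of the work surface, level with it; the furniture and walls round the work are solid. World frame = base frame: x ahead of the robot, y to its left, z up, the work surface at z = 0. Lengths are in mm, angles in degrees, forces in N, time in s.
With the tool pointing down it reaches from about 350 to 900 mm from the base axis. Payload 8.1 kg.
Tool frame: the origin (TCP) lies at the centre of the arm's flange, where the gripper is bolted on; the fingertips stand ahead of it and the grasp point (between the pads) lies 155 mm ahead of it (tip_extent is the z of the fingertips in the tool frame, in mm); z points along the fingers, y is the line along which they close (so a half turn about z gives the same grasp; the last joint's range is limited). The gripper opens to 85 mm and grips with 20 to 120 N. Pads are 22 mm wide; open, the fingers measure 114 mm over their backs; the gripper's body (76 mm by 85 mm) begins 54 mm behind the grasp point. The pads swing forward as they close: fully open they stand 13 mm farther back than shut.
Start: joints at [-72.685, 24.895, 1.432, 90.138, -0.665, 64.973, -4.303], TCP at [246.17, 574.485, 404.723] pointing down, gripper open.
Joint ranges: [-149.89, 149.89], [-25.12, 119.58], [-72.63, 75.52], [4.76, 147.25], [-75.54, 255.54], [6.69, 114.76], [-157.13, 157.13]. Speed limits (degrees/s): [127.2, 127.2, 172.46, 172.46, 180, 180, 180].

### API

Orientations are given as [roll, pitch, yaw] about the fixed x, y, z axes, in that order (R = Rz(yaw) Ry(pitch) Rx(roll)).
In Python, from plant import get_obs, capture, camera_info, close_job, tip_extent gives the robot as it stands.
- The arm moves only by the shell command python3 -m inch 'ROWS'. ROWS is JSON, a list of rows, each an object of numbers: "x", "y", "z": the shift along the world's x, y, z each as a share of 0.4 m, from -1 to 1; "wx", "wy", "wz": the turn, a rotation vector about the world's x, y, z each as a share of 120 degrees, from -1 to 1; "grip": the closure, from -1 (fully open) to 1 (shut), so that 0 is half open. In form: [{"x": .., "y": .., "z": .., "wx": .., "wy": .., "wz": .., "grip": ..}, ...]. A call has 1 to 12 rows; each row is the pose to reach, as a shift and turn from the pose commanded when the call began; what a row does not reach only later rows make up. A row lasts 1/12 s, in which the tool goes at most 41.7 mm and 7.16 degrees, less where a joint would pass 70% of its speed; a pose out of reach is approached as far as the arm can. A call with a number of a shift or a turn outside -1 to 1 is refused whole. A call with a gripper value outside its range is refused whole. The fingers move at their own pace and stop on an object; the grip force is fixed at half the most. Time passes only in rows, so rows that repeat a pose let the fingers close. It gives the time, the measured TCP pose, the force, the opening and the grip force at its end, in the units of the state.
- get_obs(): the state, without advancing time (a new reading comes with each control period).
- capture(name): name is "side" or "top" or "wrist"; returns the picture (384x512x3 uint8, red, green, blue); there is no depth.
- camera_info(name): a dict with "vfov" (degrees; the focal length in pixels is half the picture's height over the tangent of half this angle, whatever the lens; pixels are square), "cx", "cy" (the principal point, pixels), "camera_from_world" (4x4, takes a point from world to camera coordinates). Camera axes: x right, y down, z forward; pixel columns grow to the right and rows downward; lengths in mm; the calibration is good to about 2 mm. A picture is of the moment at which its call begins: read the wrist's pose just before it. camera_info takes no time and is no camera call; for the wrist camera it gives the pose at the moment of the call.
- close_job(): hands the job in; it is judged then, once.
The state is a dict: "t": time; "joint_pos": joint angles; "dq": joint speeds; "joint_torque": joint torques, N m; "tool_pos": TCP position; "orientation": TCP orientation; "force": force on the tool from outside, world axes, zero at the start; "moment": the same for the moment, N m; "gripper_width": finger opening in mm; "grasp_force": force on a finger pad.
Only numpy, scipy, OpenCV 4.12 (cv2) and the standard library are available. Lean on these libraries where they do the work, as an engineer would, in place of code of your own. Each camera call takes 0.05 s, during which the arm holds its last target. There are 200 camera calls.

### The job

The blue battery unit stands open. Take its white cover out of the hooded holder, hook its two tabs under the steel lip on the unit while the cover is still well tilted (some 20 to 35 degrees), and swing it down until it lies flat and fully home in its recess. Then slide the steel keeper over the cover's free edge until its black line meets the red mark, and turn the orange clamp knob clockwise to its stop; leave the bottles and the timer standing where they are.

Things in the scene. Friction and masses are not known exactly. Their poses are not given: they have to be found in the camera images.
- unit: Fixed blue battery unit, 250 x 130 mm; origin at the middle of its underside, z up; x runs from the lip end (nearest the robot) to the keeper end. Its deck is 50 mm up. The open bay shows three green cells, their tops 5 mm below the ledges, from seat x = -28 to +37 mm. The cover's recess is 121 x 86 mm, sunk 6 mm below the deck onto black ledges.
- seat (a point): Fixed on the unit, its axes: where the cover's origin lies when centred and home; on the ledge plane, 44 mm up, x = -30 mm in the unit's frame. From here: lip edge x = -54, pocket end wall x = -68, far wall x = +53, side walls y = +-43, deck z = +6 mm. Side ledges (8 mm wide) begin at x = -35; nearer the lip the pocket is 24 mm deep, so tilted tabs may dip there. Play 3 to 4 mm each way.
- lip_edge (a point): Middle of the lower free edge of the steel lip: a strip 4 mm thick and 72 mm wide on the deck at the unit's -x end, overhanging the recess by 14 mm, underside level with the deck, free edge towards +x. The seated tabs reach 10 mm under it with 2 mm of height to spare.
- cover: Loose white cover, about 0.12 kg: plate 100 (x) x 80 (y) x 6 mm; two tabs 22 mm wide, 4 mm thick stick out 14 mm at its -x edge, flush with the underside, at y = +-22 mm. Origin mid-underside of the plate, z out of its upper face. Grip rib on top 12 mm thick (y), 40 long (x -12 to +28), 28 high. Starts leaning in the holder, tabs low, towards the robot, x axis rising 28 degrees.
- cover_rib (a point): Middle of the top of the cover's rib, 34 mm above the plate's underside, 8 mm towards +x from the cover's origin; axes as the cover's.
- cover_tabs (a point): Middle between the two tab tips, at half their thickness: x = -64 mm, z = +2 mm in the cover's frame.
- holder: Fixed grey holder, 130 x 120 mm, origin mid-underside; its 28 degree slope faces its -x side (robot), with a 7 mm stop at the foot. A back panel at x = +58 mm bears a clear hood (x = +5 to +64 mm, underside 182 mm up) over the cover's upper half: a vertical gripper does not fit, one leaned back square to the cover does. Take the cover out along its own z axis.
- keeper (a joint): Slide of the steel keeper plate on the deck, m. 0 = fully back; grows towards the unit's -x (over the cover's edge); 0.020 = black line on the red mark; stop at 0.028. Stays where left; about 3 N moves it. Plate 56 mm wide, 4 thick, underside 2 mm above the deck; at the mark it overlaps the cover by 10 mm.
- keeper_lug (a point): Middle of the top of the black lug that stands on the keeper, to grip or push: 19 mm long (x), 12 mm thick (y), 26 mm high above the keeper plate; axes as the unit's. Moves with the keeper.
- keeper_line (a point): On the black line across the keeper, at its top face; moves with the keeper.
- mark (a point): On the line of the two red marks on the deck, at either side of the keeper. The black line is on the mark when both have the same x in the unit's frame.
- knob (a joint): Turn of the orange clamp knob, rad: grows clockwise seen from above, stop (tight) at 1.3. At 0 its bar lies along the unit's y axis. It stays where it is left; 0.06 N m turns it.
- knob_top (a point): Top of the knob's bar, on its upright axis, 114 mm above the unit's underside: bar 38 mm long, 10 mm thick, 26 mm high, on a stem; its underside is 6 mm higher than the lug's top. The point turns with the knob.
- green_bottle: Bystander: small white bottle with a green cap, 32 mm across, 58 mm high; origin at the middle of its underside.
- timer: Bystander: white digital timer, 24 x 68 x 60 mm, standing on its foot; origin at the middle of its underside.
- brown_bottle: Bystander: brown bottle with a blue cap, 45 mm across, 78 mm high; origin at the middle of its underside.

How it is judged (in metres and radians):
On the way, in this order (a step that is already met when the one before it is completed fails the run):
1. the cover's tabs are under the steel lip while the cover is tilted 11 to 50 degrees (x of cover_tabs in the frame of seat between -0.072 and -0.0565 m and z of cover_tabs in the frame of seat between -0.026 and 0.005 m and y of cover_tabs in the frame of seat between -0.008 and 0.008 m and angle between cover's own z axis and vertical between 0.2 and 0.88 rad), for 0.1 s.
2. the cover lies flat and home in its recess, the keeper still back (x of cover in the frame of seat between -0.006 and 0.006 m and y of cover in the frame of seat between -0.006 and 0.006 m and z of cover in the frame of seat between -0.003 and 0.003 m and angle between cover's own z axis and vertical below 0.035 rad and value of joint keeper below 0.01 m), for 0.2 s.
3. the keeper's line is on the mark, knob not yet tightened (value of joint keeper between 0.016 and 0.024 m and value of joint knob below 0.6 rad), for 0.2 s.
4. the knob is turned to its stop (value of joint knob above 1.1 rad), for 0.2 s.
At the end, for the whole second after the job is handed in: The cover lies at rest, flat within 2 degrees, on its ledges (within 3 mm in height and 6 mm sideways of its seat, tabs under the lip); the keeper's line is within 4 mm of the mark; the knob is within 0.2 rad of its stop (x of cover in the frame of seat between -0.006 and 0.006 m and y of cover in the frame of seat between -0.006 and 0.006 m and z of cover in the frame of seat between -0.003 and 0.003 m and angle between cover's own z axis and vertical below 0.035 rad and value of joint keeper between 0.016 and 0.024 m and value of joint knob above 1.1 rad and linear speed of cover below 0.02 m/s and angular speed of cover below 0.2 rad/s); the robot touches nothing.
It fails at once if green bottle shifted by more than 30 mm or tipped over (distance of green_bottle from where it was at the start of the episode above 0.03 m or angle between green_bottle's own z axis and vertical above 0.4 rad).
It fails at once if timer shifted by more than 30 mm or tipped over (distance of timer from where it was at the start of the episode above 0.03 m or angle between timer's own z axis and vertical above 0.4 rad).
It fails at once if brown bottle shifted by more than 30 mm or tipped over (distance of brown_bottle from where it was at the start of the episode above 0.03 m or angle between brown_bottle's own z axis and vertical above 0.4 rad).
It also fails if it takes over 72 s, if anything falls off the work surface, if the arm or the gripper's body presses on something with over 40 N, if the wrist force passes 120 N, or if a joint passes its speed limit or range.

## Working session

There is one attempt and no reset: what is moved stays moved. The work goes in short steps, Python scripts to look and compute and a shell command to move; the robot and the scene stay as the last step left them, time stands still between calls to the robot, and variables do not carry over. Pictures are saved under pics/ and viewed, at most 10 in all, crops included, and the job is handed in when it is done.

```bash
mkdir -p pics; ls; python3 - <<'E'
from plant import *
import cv2,numpy as np
np.set_printoptions(precision=4,suppress=True)
o=get_obs();print(o['tool_pos'],o['orientation'],o['gripper_width'],tip_extent)
for n in ['side','top','wrist']:
    c=camera_info(n);print(n,c['vfov'],c['cx'],c['cy']);print(np.array(c['camera_from_world']))
    im=capture(n);cv2.imwrite(f'pics/{n}0.png',im[...,::-1])
E
```

```text
pics
[246.0883 574.2551 403.9306] [-179.9113    0.0096  156.8015] 85.33102010605035 173.4
side 44.67382503707438 265.22720293641237 190.7341269282622
[[   0.1845    0.9828   -0.0052  -73.0702]
 [   0.549    -0.1074   -0.8289 -214.7754]
 [  -0.8152    0.1501   -0.5594 1868.1815]
 [   0.        0.        0.        1.    ]]
top 46.37003122044322 263.7424968376308 188.27418597300684
[[   0.0148   -0.9999   -0.0027  -32.2152]
 [  -0.9869   -0.0142   -0.1604  537.4581]
 [   0.1604    0.005    -0.987  1430.575 ]
 [   0.        0.        0.        1.    ]]
wrist 64.2769191717669 255.81850896166387 192.2222104613033
[[   0.3947    0.9188   -0.0015 -624.1859]
 [   0.8814   -0.3782    0.2832  -36.8653]
 [   0.2596   -0.1131   -0.9591  380.2297]
 [   0.        0.        0.        1.    ]]
```

View images.

View pics/top0.png

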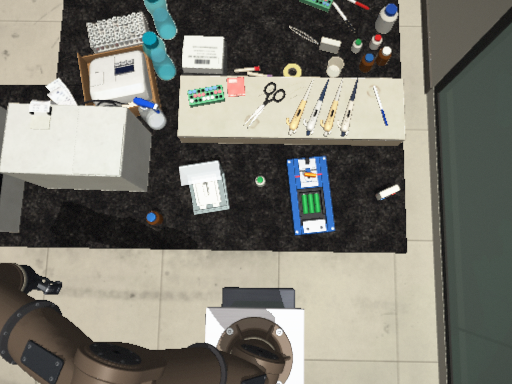

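View pics/side0.png

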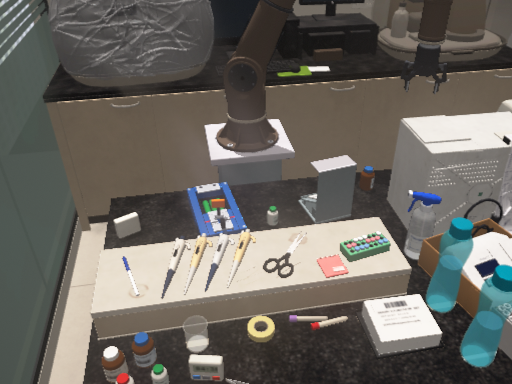

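```bash
cat > h.py <<'E'
from plant import *
import cv2,numpy as np
from scipy.spatial.transform import Rotation as R
np.set_printoptions(precision=3,suppress=True)
def K(c): return 192/np.tan(np.radians(c['vfov']/2))
def ray(c,u,v):
    T=np.array(c['camera_from_world']);d=T[:3,:3].T@np.array([(u-c['cx'])/K(c),(v-c['cy'])/K(c),1]);return -T[:3,:3].T@T[:3,3],d
def onz(c,u,v,z):
    p,d=ray(c,u,v);return p+d*(z-p[2])/d[2]
def proj(c,P):
    T=np.array(c['camera_from_world']);q=T[:3,:3]@np.array(P)+T[:3,3];return np.array([c['cx'],c['cy']])+K(c)*q[:2]/q[2]
def tool():
    o=get_obs();return np.array(o['tool_pos']),R.from_euler('xyz',o['orientation'],degrees=True)
E
python3 - <<'E'
from h import *
c=camera_info('top');im=cv2.imread('pics/top0.png');hsv=cv2.cvtColor(im,cv2.COLOR_BGR2HSV)
m=cv2.inRange(hsv,(105,150,80),(125,255,255));m[:,:270]=0;m[:150]=0;m[245:]=0
ys,xs=np.nonzero(m);r=cv2.minAreaRect(np.c_[xs,ys].astype(np.int32));b=cv2.boxPoints(r);
print('unit corners',[onz(c,u,v,50)[:2] for u,v in b]);print('centre',onz(c,*r[0],50))
for n,u,v,z in [('holder',207,187,50),('green',260,181,58),('brown',153,218,78),('timer',388,192,60)]: print(n,onz(c,u,v,z))
p,Rt=tool();w=camera_info('wrist');T=np.array(w['camera_from_world'])
print('cam in tool',Rt.inv().apply(-T[:3,:3].T@T[:3,3]-p));print((T[:3,:3]@Rt.as_matrix()).T)
crop=im[140:250,140:410];cv2.imwrite('pics/topc.png',cv2.resize(crop,None,fx=2.9,fy=2.9,interpolation=cv2.INTER_CUBIC))
E
```

```text
unit corners [array([636.304, -96.52 ]), array([ 653.423, -230.167]), array([ 400.963, -255.616]), array([ 384.654, -125.585])]
centre [ 517.084 -177.115   50.   ]
holder [538.348 161.497  50.   ]
green [559.363 -11.878  58.   ]
brown [431.504 325.878  78.   ]
timer [ 528.715 -427.616   60.   ]
cam in tool [71.74   0.058 29.831]
[[-0.001 -0.959 -0.283]
 [ 1.    -0.001 -0.   ]
 [ 0.    -0.283  0.959]]
```

View pics/topc.png

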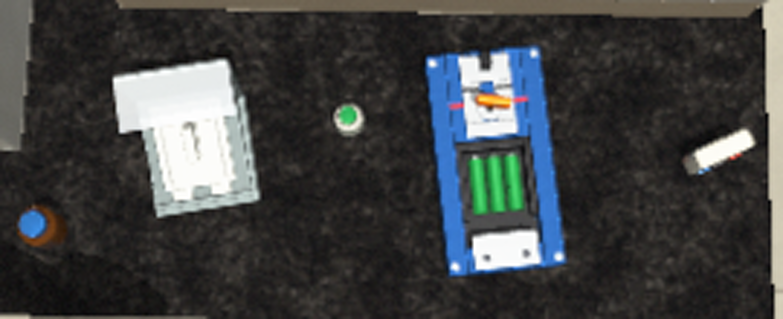

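```bash
cat >> h.py <<'E'
def Rt(yaw,tilt):
    "tool orientation square to a cover with yaw and x rising by tilt (deg); tool x = -cover x"
    return R.from_euler('z',yaw,degrees=True)*R.from_euler('y',-tilt,degrees=True)*R.from_euler('xyz',[180,0,180],degrees=True)
def go(P,Ro):
    p,r=tool();d=(np.array(P)-p)/400;w=(Ro*r.inv()).as_rotvec(degrees=True)/120
    print('shift',d,'turn',w,'deg',120*np.linalg.norm(w),'rows',np.linalg.norm(d)*400/41.7)
E
python3 -c "
from h import *
go([414,160,328],Rt(8,28))"
```

```text
shift [ 0.42  -1.036 -0.19 ] turn [-0.031 -0.234  0.255] deg 41.69466452581787 rows 10.874694507762042
```

```bash
python3 -m inch '[{"x":0.1,"y":-0.3},{"x":0.2,"y":-0.6},{"x":0.42,"y":-0.99,"z":0},{"x":0.42,"y":-1,"z":-0.19,"wx":-0.031,"wy":-0.234,"wz":0.255},{"x":0.42,"y":-1,"z":-0.19,"wx":-0.031,"wy":-0.234,"wz":0.255},{"x":0.42,"y":-1,"z":-0.19,"wx":-0.031,"wy":-0.234,"wz":0.255},{"x":0.42,"y":-1,"z":-0.19,"wx":-0.031,"wy":-0.234,"wz":0.255},{"x":0.42,"y":-1,"z":-0.19,"wx":-0.031,"wy":-0.234,"wz":0.255},{"x":0.42,"y":-1,"z":-0.19,"wx":-0.031,"wy":-0.234,"wz":0.255},{"x":0.42,"y":-1,"z":-0.19,"wx":-0.031,"wy":-0.234,"wz":0.255},{"x":0.42,"y":-1,"z":-0.19,"wx":-0.031,"wy":-0.234,"wz":0.255},{"x":0.42,"y":-1,"z":-0.19,"wx":-0.031,"wy":-0.234,"wz":0.255}]'; python3 -m inch '[{"y":0},{"y":0},{"y":0}]'
python3 - <<'E'
from h import *
o=get_obs();print(o['tool_pos'],o['orientation'],o['t'])
c=camera_info('wrist');im=capture('wrist');cv2.imwrite('pics/w1.png',im[...,::-1])
import pickle;pickle.dump(c,open('w1.pkl','wb'))
E
```

```text
[246.112 574.317 404.124] [-179.932    0.007  156.802] 0.15schema error: expected keys x, y, z, wx, wy, wz, grip
schema error: expected keys x, y, z, wx, wy, wz, grip
```

View pics/w1.png

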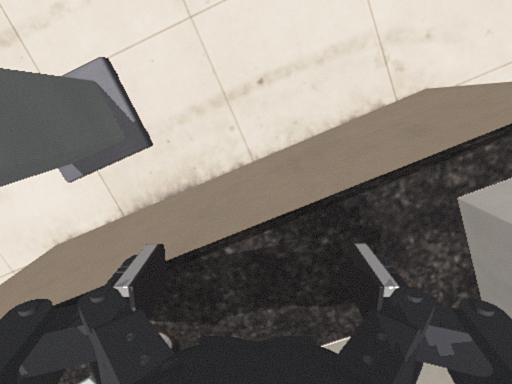

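```bash
python3 -m inch '[{"x":0.1,"y":-0.3,"z":0,"wx":0,"wy":0,"wz":0,"grip":-1},{"x":0.2,"y":-0.6,"z":0,"wx":0,"wy":0,"wz":0,"grip":-1},{"x":0.42,"y":-1,"z":0,"wx":0,"wy":0,"wz":0.255,"grip":-1},{"x":0.42,"y":-1,"z":-0.19,"wx":-0.031,"wy":-0.234,"wz":0.255,"grip":-1},{"x":0.42,"y":-1,"z":-0.19,"wx":-0.031,"wy":-0.234,"wz":0.255,"grip":-1},{"x":0.42,"y":-1,"z":-0.19,"wx":-0.031,"wy":-0.234,"wz":0.255,"grip":-1},{"x":0.42,"y":-1,"z":-0.19,"wx":-0.031,"wy":-0.234,"wz":0.255,"grip":-1},{"x":0.42,"y":-1,"z":-0.19,"wx":-0.031,"wy":-0.234,"wz":0.255,"grip":-1},{"x":0.42,"y":-1,"z":-0.19,"wx":-0.031,"wy":-0.234,"wz":0.255,"grip":-1},{"x":0.42,"y":-1,"z":-0.19,"wx":-0.031,"wy":-0.234,"wz":0.255,"grip":-1},{"x":0.42,"y":-1,"z":-0.19,"wx":-0.031,"wy":-0.234,"wz":0.255,"grip":-1},{"x":0.42,"y":-1,"z":-0.19,"wx":-0.031,"wy":-0.234,"wz":0.255,"grip":-1}]'; python3 -m inch '[{"x":0,"y":-0.03,"z":0,"wx":0,"wy":0,"wz":0,"grip":-1},{"x":0,"y":-0.03,"z":0,"wx":0,"wy":0,"wz":0,"grip":-1},{"x":0,"y":-0.03,"z":0,"wx":0,"wy":0,"wz":0,"grip":-1}]'
python3 - <<'E'
from h import *
o=get_obs();print(o['tool_pos'],o['orientation'],o['t'])
c=camera_info('wrist');im=capture('wrist');cv2.imwrite('pics/w1.png',im[...,::-1])
import pickle;pickle.dump(c,open('w1.pkl','wb'))
E
```

```text
t: 1.2
tool_pos: [414.9, 168.8, 327.6]
orientation: [-179.9, 27.9, -172.4]
force: [-0.8, 0.0, -0.6]
gripper_width: 85.3
grasp_force: 0.0
t: 1.45
tool_pos: [414.1, 162.6, 328.8]
orientation: [180.0, 28.0, -172.0]
force: [0.3, 1.0, -0.1]
gripper_width: 85.4
grasp_force: 0.0
[414.138 162.569 328.843] [ 179.956   27.986 -172.031] 1.45
```

View pics/w1.png

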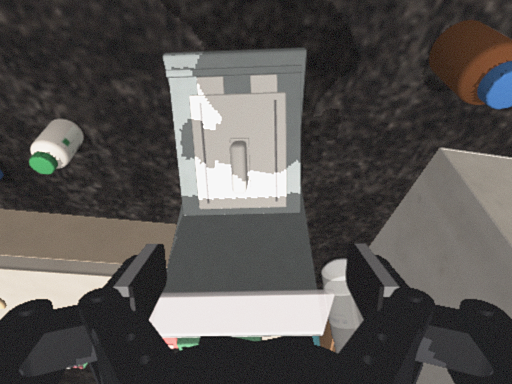

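```bash
python3 - <<'E'
import cv2
im=cv2.imread('pics/w1.png')[40:220,160:315];cv2.imwrite('pics/w1c.png',cv2.resize(im,None,fx=3.3,fy=3.3,interpolation=cv2.INTER_CUBIC))
E
```

```text
(no output)
```

View pics/w1c.png

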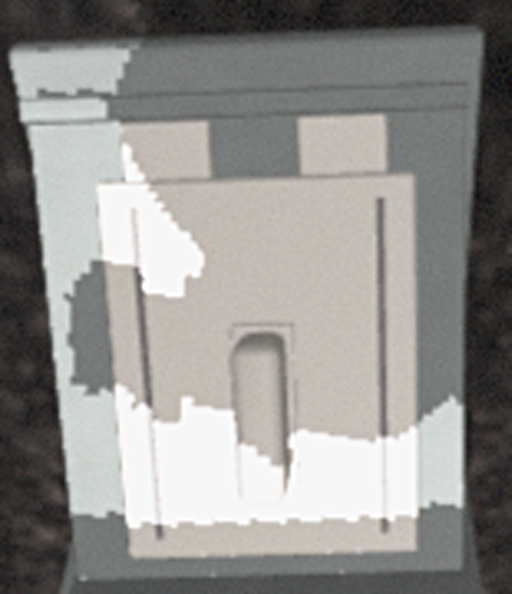

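```bash
cat > pnp.py <<'E'
from h import *
import pickle
c=pickle.load(open('w1.pkl','rb'))
px=np.array([(97,184),(414,174),(417,548),(130,556),(122,123),(210,120),(298,117),(386,113)])/3.3+[160,40]
P=np.array([(-50,-40,6),(-50,40,6),(50,40,6),(50,-40,6),(-64,-33,4),(-64,-11,4),(-64,11,4),(-64,33,4)],float)
Km=np.array([[K(c),0,c['cx']],[0,K(c),c['cy']],[0,0,1]])
ok,rv,tv=cv2.solvePnP(P,px,Km,None)
T=np.array(c['camera_from_world']);A=R.from_matrix(T[:3,:3].T)
pos=A.apply(tv.ravel()-T[:3,3]);Ro=A*R.from_rotvec(rv.ravel())
print('pnp cover',pos,Ro.as_euler('ZYX',degrees=True))
print('resid',(cv2.projectPoints(P,rv,tv,Km,None)[0][:,0]-px).round(1).tolist())
# fixed tilt 28: refine position & yaw
from scipy.optimize import least_squares
def f(q):
    Rr=R.from_euler('ZYX',[q[3],-28,0],degrees=True);return np.array([proj(c,Rr.apply(p)+q[:3]) for p in P]).ravel()-px.ravel()
s=least_squares(f,[*pos,8]);print('fixed tilt',s.x,abs(s.fun).max())
Rr=R.from_euler('ZYX',[s.x[3],-28,0],degrees=True)
n=Rr.apply([0,0,1]);top=s.x[:3]+Rr.apply([8,0,34]);print('rib top',top)
for x,z in [(-12,34),(28,34),(-12,6)]: print('rib px in crop',(proj(c,s.x[:3]+Rr.apply([x,0,z]))-[160,40])*3.3)
E
python3 pnp.py
```

```text
pnp cover [532.292 165.343  48.387] [  9.95  -27.519  -0.687]
resid [[0.1, -0.3], [0.3, -0.5], [-0.3, 0.1], [0.3, 0.1], [-0.1, 0.1], [-0.1, 0.1], [-0.1, 0.1], [-0.0, 0.4]]
fixed tilt [532.282 165.349  48.379   9.982] 0.5936982252859053
rib top [523.518 163.806  82.155]
rib px in crop [254.634 343.479]
rib px in crop [262.562 505.927]
rib px in crop [262.623 329.408]
```

```bash
cat >> h.py <<'E'
CP=np.array([532.3,165.35,48.4]);CR=R.from_euler('ZYX',[10,-28,0],degrees=True)
E
python3 -c "
from h import *
go(CP+CR.apply([8,0,225]),Rt(10,28))"
```

```text
shift [ 0.053 -0.037 -0.195] turn [-0.    -0.     0.016] deg 1.942690067857978 rows 1.972724360377628
```

```bash
python3 -m inch '[{"x":0.03,"y":-0.02,"z":-0.09,"wx":0,"wy":0,"wz":0.016,"grip":0.2},{"x":0.053,"y":-0.037,"z":-0.195,"wx":0,"wy":0,"wz":0.016,"grip":0.2},{"x":0.053,"y":-0.037,"z":-0.195,"wx":0,"wy":0,"wz":0.016,"grip":0.2},{"x":0.053,"y":-0.037,"z":-0.195,"wx":0,"wy":0,"wz":0.016,"grip":0.2},{"x":0.053,"y":-0.037,"z":-0.195,"wx":0,"wy":0,"wz":0.016,"grip":0.2},{"x":0.053,"y":-0.037,"z":-0.195,"wx":0,"wy":0,"wz":0.016,"grip":0.2}]'
python3 -c "
from h import *
print(tip_extent);go(CP+CR.apply([8,0,187]),Rt(10,28))
print((CR.inv().apply(tool()[0]-CP)))"
```

```text
t: 2.0
tool_pos: [435.5, 149.2, 250.3]
orientation: [179.9, 28.0, -170.0]
force: [0.4, 0.0, 0.2]
gripper_width: 34.3
grasp_force: 0.0
173.4
shift [ 0.043  0.005 -0.082] turn [-0.001 -0.    -0.001] deg 0.12477908835414477 rows 0.8950940668888204
[  8.095   0.942 224.313]
```

```bash
python3 -m inch '[{"x":0.022,"y":0.002,"z":-0.042,"wx":0,"wy":0,"wz":0,"grip":0.2},{"x":0.046,"y":0.005,"z":-0.088,"wx":0,"wy":0,"wz":0,"grip":0.2},{"x":0.046,"y":0.005,"z":-0.088,"wx":0,"wy":0,"wz":0,"grip":0.2},{"x":0.046,"y":0.005,"z":-0.088,"wx":0,"wy":0,"wz":0,"grip":0.2},{"x":0.046,"y":0.005,"z":-0.088,"wx":0,"wy":0,"wz":0,"grip":1},{"x":0.046,"y":0.005,"z":-0.088,"wx":0,"wy":0,"wz":0,"grip":1},{"x":0.046,"y":0.005,"z":-0.088,"wx":0,"wy":0,"wz":0,"grip":1},{"x":0.046,"y":0.005,"z":-0.088,"wx":0,"wy":0,"wz":0,"grip":1},{"x":0.046,"y":0.005,"z":-0.088,"wx":0,"wy":0,"wz":0,"grip":1}]'
python3 -c "
from h import *
print((CR.inv().apply(tool()[0]-CP)));n=CR.apply([0,0,1]);print(n*.06/.4)"
```

```text
t: 2.75
tool_pos: [453.4, 150.1, 216.3]
orientation: [180.0, 28.0, -170.0]
force: [-5.2, -0.5, 8.5]
gripper_width: 10.8
grasp_force: 59.9
[  7.877  -1.299 186.008]
[-0.069 -0.012  0.132]
```

```bash
python3 -m inch '[{"x":-0.014,"y":-0.002,"z":0.026,"wx":0,"wy":0,"wz":0,"grip":1},{"x":-0.046,"y":-0.008,"z":0.088,"wx":0,"wy":0,"wz":0,"grip":1},{"x":-0.092,"y":-0.016,"z":0.176,"wx":0,"wy":0,"wz":0,"grip":1},{"x":-0.138,"y":-0.024,"z":0.264,"wx":0,"wy":0,"wz":0,"grip":1},{"x":-0.173,"y":-0.03,"z":0.33,"wx":0,"wy":0,"wz":0,"grip":1},{"x":-0.173,"y":-0.03,"z":0.33,"wx":0,"wy":0,"wz":0,"grip":1},{"x":-0.173,"y":-0.03,"z":0.33,"wx":0,"wy":0,"wz":0,"grip":1}]'
python3 -c "
from h import *
print((CR.inv().apply(tool()[0]-CP)));c=camera_info('wrist');cv2.imwrite('pics/w2.png',capture('wrist')[...,::-1])
go([430,-160,350],Rt(6,28))"
```

```text
t: 3.33
tool_pos: [402.1, 138.5, 320.8]
orientation: [-179.8, 28.3, -170.2]
force: [0.5, -1.9, -0.6]
gripper_width: 10.8
grasp_force: 58.5
[ 10.588  -3.843 302.904]
shift [ 0.074 -0.747  0.065] turn [-0.     0.003 -0.031] deg 3.726237568872278 rows 7.228230650383944
```

```bash
python3 -c "
from h import *
go([490,0,430],Rt(6,0))"
```

```text
shift [ 0.224 -0.347  0.265] turn [-0.032  0.234 -0.03 ] deg 28.562673483236157 rows 4.707989889713815
```

```bash
python3 -m inch '[{"x":0.0,"y":0,"z":0.1,"wx":0,"wy":0,"wz":0,"grip":1},{"x":0.03,"y":-0.05,"z":0.17,"wx":0,"wy":0.03,"wz":0,"grip":1},{"x":0.09,"y":-0.12,"z":0.22,"wx":-0.01,"wy":0.08,"wz":-0.01,"grip":1},{"x":0.15,"y":-0.2,"z":0.26,"wx":-0.02,"wy":0.13,"wz":-0.02,"grip":1},{"x":0.2,"y":-0.28,"z":0.265,"wx":-0.025,"wy":0.18,"wz":-0.025,"grip":1},{"x":0.224,"y":-0.347,"z":0.265,"wx":-0.032,"wy":0.234,"wz":-0.03,"grip":1},{"x":0.224,"y":-0.347,"z":0.265,"wx":-0.032,"wy":0.234,"wz":-0.03,"grip":1},{"x":0.224,"y":-0.347,"z":0.265,"wx":-0.032,"wy":0.234,"wz":-0.03,"grip":1},{"x":0.224,"y":-0.347,"z":0.265,"wx":-0.032,"wy":0.234,"wz":-0.03,"grip":1}]'
python3 - <<'E'
from h import *
import pickle
c=camera_info('wrist');im=capture('wrist')[...,::-1];cv2.imwrite('pics/w3.png',im);pickle.dump(c,open('w3.pkl','wb'))
o=get_obs();print(o['gripper_width'],o['tool_pos'],o['orientation'])
cv2.imwrite('pics/w3v.png',cv2.resize(im,None,fx=1.5,fy=1.5,interpolation=cv2.INTER_CUBIC))
E
```

```text
t: 4.13
tool_pos: [493.4, -2.0, 426.2]
orientation: [-179.8, 0.1, -174.2]
force: [-0.5, 0.5, -1.4]
gripper_width: 10.9
grasp_force: 58.6
10.888671904060276 [492.577  -0.536 426.041] [-179.825    0.043 -174.025]
```

View pics/w3v.png

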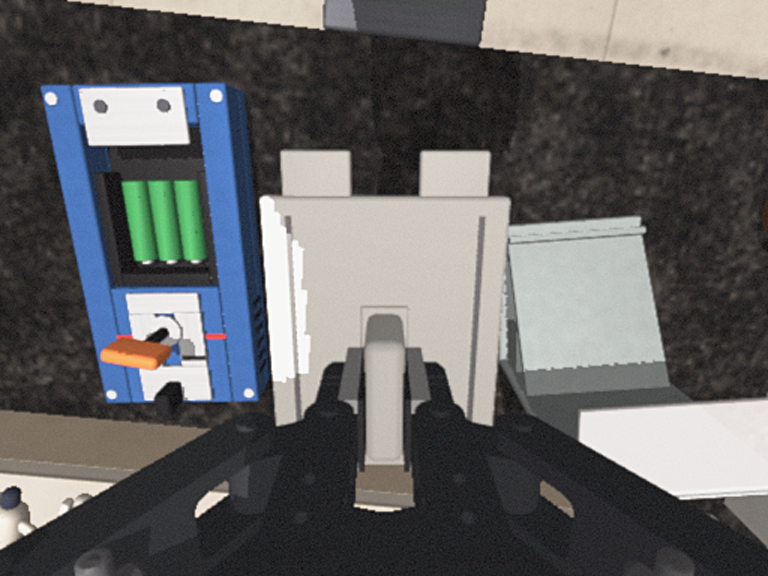

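```bash
cat > m3.py <<'E'
from h import *
import pickle
from scipy.optimize import least_squares
c=pickle.load(open('w3.pkl','rb'));im=cv2.imread('pics/w3.png')
g=im.min(axis=2)
S=[]
for u,v in [(52,98),(217,96),(111,394),(248,392)]:
    u,v=round(u/1.5),round(v/1.5);p=g[v-5:v+6,u-5:u+6].astype(float);w=np.clip(p-130,0,None);yy,xx=np.mgrid[v-5:v+6,u-5:u+6]
    S.append(onz(c,(w*xx).sum()/w.sum(),(w*yy).sum()/w.sum(),51)[:2])
S=np.array(S);print('screws',S.tolist());ctr=S.mean(0)
ax=(S[2]+S[3]-S[0]-S[1]);ay=S[0]+S[2]-S[1]-S[3]
y1=np.degrees(np.arctan2(ax[1],ax[0]));y2=np.degrees(np.arctan2(-ay[0],ay[1]))
print('ctr',ctr,'yaw',y1,y2, np.linalg.norm(ax)/2,np.linalg.norm(ay)/2)
yaw=y1;U=R.from_euler('z',yaw,degrees=True)
def inU(p): return U.inv().apply(np.array(p)-[*ctr,0])
for n,u,v,z in [('lip l',89,147,54),('lip r',190,144,54),('markl',123,337,50),('markr',215,337,50),('bay nl',105,172,44),('bay fr',216,282,44)]:
    print(n,inU(onz(c,u/1.5,v/1.5,z)))
o,ro=np.array([492.577,-.536,426.041]),R.from_euler('xyz',[-179.825,.043,-174.025],degrees=True)
px=np.array([(260,197),(511,199),(281,151),(351,150),(419,151),(490,151)])/1.5
P=np.array([(-50,40,6),(-50,-40,6),(-64,33,4),(-64,11,4),(-64,-11,4),(-64,-33,4)],float);P[:,1]*=-1
base=ro*R.from_euler('xyz',[180,0,180],degrees=True).inv()
def pose(q): return base*R.from_euler('ZYX',[q[3],q[4],0],degrees=True)
def f(q): return np.r_[np.array([proj(c,o+base.apply(q[:3])+pose(q).apply(p)) for p in P]).ravel()-px.ravel(),(q[4])*.5]
s=least_squares(f,[-8,0,-186,0,0]);print('cover in tool-aligned frame',s.x,'res',s.fun.round(1))
E
python3 m3.py
```

```text
screws [[409.1941729383302, -247.1070075301469], [395.72101816068243, -131.65232815364135], [640.0499404667559, -220.4803302302552], [626.7775186563072, -104.95718041292983]]
ctr [ 517.936 -176.049] yaw 6.584913788079835 -173.39497472550977 232.4898709496732 116.2605731171624
lip l [-82.942 -35.48   54.   ]
lip r [-83.951  37.142  54.   ]
markl [ 65.024 -39.364  50.   ]
markr [65.979 35.753 50.   ]
bay nl [-65.167 -33.212  44.   ]
bay fr [21.173 39.743 44.   ]
cover in tool-aligned frame [  -7.552   -1.465 -184.242   -0.452   -0.003] res [-0.1 -0.4 -0.3 -1.  -0.3 -0.2 -0.4  0.7  0.9  0.3  0.2  0.5 -0. ]
```

```bash
cat >> h.py <<'E'
YAW=6.58;U=R.from_euler('z',YAW,degrees=True);SEAT=np.array([518.1,-175.9,0])+U.apply([-30,0,44])
def tcp(xt,zt,th,y=0):
    Rc=U*R.from_euler('y',-th,degrees=True)
    return SEAT+U.apply([xt,y,zt])+Rc.apply([64+8,0,-2+185])
def rel(p0,p1): return (np.array(p1)-np.array(p0))/400
E
python3 -c "
from h import *
go(tcp(-48,45,28),Rt(YAW,28))
print(tcp(-48,45,28)-SEAT,SEAT)"
```

```text
shift [-0.185 -0.467 -0.354] turn [ 0.027 -0.231  0.005] deg 27.96536793328756 rows 5.89774130638394
[-69.878  -8.06  240.381] [ 488.298 -179.338   44.   ]
```

```bash
python3 -m inch '[{"x":-0.04,"y":-0.08,"z":0,"wx":0.005,"wy":-0.05,"wz":0,"grip":1},{"x":-0.07,"y":-0.16,"z":-0.02,"wx":0.01,"wy":-0.1,"wz":0,"grip":1},{"x":-0.11,"y":-0.25,"z":-0.05,"wx":0.018,"wy":-0.15,"wz":0.003,"grip":1},{"x":-0.15,"y":-0.34,"z":-0.1,"wx":0.024,"wy":-0.2,"wz":0.005,"grip":1},{"x":-0.185,"y":-0.42,"z":-0.15,"wx":0.027,"wy":-0.231,"wz":0.005,"grip":1},{"x":-0.185,"y":-0.467,"z":-0.22,"wx":0.027,"wy":-0.231,"wz":0.005,"grip":1},{"x":-0.185,"y":-0.467,"z":-0.3,"wx":0.027,"wy":-0.231,"wz":0.005,"grip":1},{"x":-0.185,"y":-0.467,"z":-0.354,"wx":0.027,"wy":-0.231,"wz":0.005,"grip":1},{"x":-0.185,"y":-0.467,"z":-0.354,"wx":0.027,"wy":-0.231,"wz":0.005,"grip":1},{"x":-0.185,"y":-0.467,"z":-0.354,"wx":0.027,"wy":-0.231,"wz":0.005,"grip":1},{"x":-0.185,"y":-0.467,"z":-0.354,"wx":0.027,"wy":-0.231,"wz":0.005,"grip":1},{"x":-0.185,"y":-0.467,"z":-0.354,"wx":0.027,"wy":-0.231,"wz":0.005,"grip":1}]'
python3 - <<'E'
from h import *
import pickle
go(tcp(-48,45,28),Rt(YAW,28))
p0,_=tool();c=camera_info('wrist');im=capture('wrist')[...,::-1];p1,r1=tool();print(p0,p1,get_obs()['gripper_width'])
pickle.dump((c,p1,r1),open('w4.pkl','wb'));cv2.imwrite('pics/w4.png',im)
cv2.imwrite('pics/w4v.png',cv2.resize(im,None,fx=1.5,fy=1.5,interpolation=cv2.INTER_CUBIC))
E
```

```text
t: 5.18
tool_pos: [419.9, -186.2, 287.2]
orientation: [-179.7, 28.1, -173.0]
force: [0.2, -0.3, -0.6]
gripper_width: 10.8
grasp_force: 58.6
shift [-0.004 -0.003 -0.007] turn [ 0.002  0.001 -0.003] deg 0.4259190206638644 rows 0.08086017224750906
[ 419.924 -186.232  287.165] [ 419.946 -186.214  287.201] 10.479011635966387
```

View pics/w4v.png

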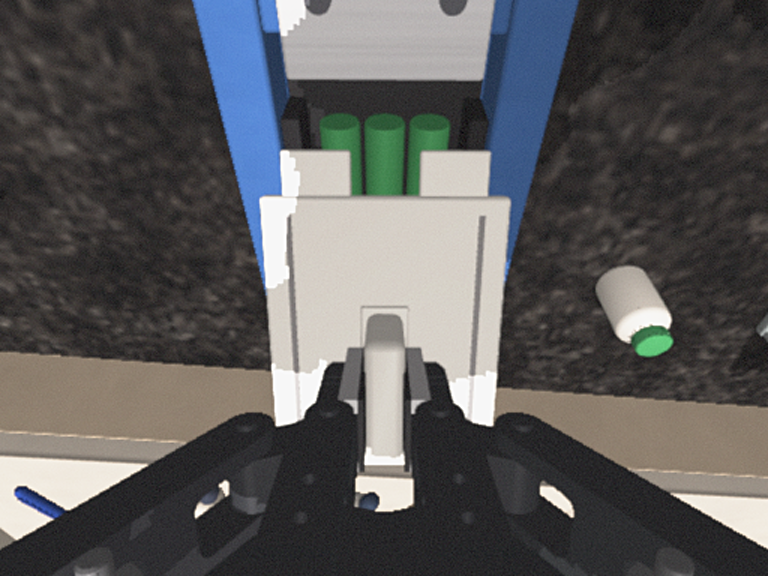

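```bash
cat > m4.py <<'E'
from h import *
import pickle
from scipy.optimize import least_squares
c,o,ro=pickle.load(open('w4.pkl','rb'))
for u,v in [(286,79),(489,81)]: print('lip in seat (expect -54,+-36)',U.inv().apply(onz(c,u/1.5,v/1.5,54)-SEAT))
px=np.array([(260,197),(511,198),(281,151),(351,151),(420,151),(490,151)])/1.5
P=np.array([(-50,-40,6),(-50,40,6),(-64,-33,4),(-64,-11,4),(-64,11,4),(-64,33,4)],float)
base=ro*R.from_euler('xyz',[180,0,180],degrees=True).inv()
def pts(q): return [o+base.apply(q[:3]+R.from_euler('ZYX',[q[3],q[4],0],degrees=True).apply(p)) for p in P]
def f(q): return np.r_[np.array([proj(c,p) for p in pts(q)]).ravel()-px.ravel(),q[4]*.5]
s=least_squares(f,[-8,0,-186,0,0]);print('cover in tool',s.x,s.fun.round(1))
t=np.array(pts(s.x))[2:].mean(0);print('tab top tips mid in seat',U.inv().apply(t-SEAT))
E
python3 m4.py
python3 -c "
from h import *
a=tcp(-48,45,28)
for q in [(-48,10,28),(-48,-6,28),(-62,-6,28)]: print(q,rel(a,tcp(*q)))
b=tcp(-62,-6,28)
for q in [(-62.5,-4,21),(-63,-2,14),(-63.5,.7,7),(-64,2,0),(-64,0.5,0)]:print(q,rel(b,tcp(*q)),U.apply([0,(28-q[2])/120,0]))
"
```

```text
lip in seat (expect -54,+-36) [-54.225 -35.759  10.   ]
lip in seat (expect -54,+-36) [-54.007  38.551  10.   ]
cover in tool [  -7.933    0.293 -184.586   -0.133   -0.077] [ 0.1 -0.2 -0.2 -0.5 -0.2  0.  -0.3  0.1  0.3  0.2  0.2  0.3 -0. ]
tab top tips mid in seat [-46.985   0.77   49.948]
(-48, 10, 28) [ 0.     0.    -0.087]
(-48, -6, 28) [ 0.     0.    -0.127]
(-62, -6, 28) [-0.035 -0.004 -0.127]
(-62.5, -4, 21) [0.058 0.007 0.008] [-0.007  0.058  0.   ]
(-63, -2, 14) [0.117 0.013 0.009] [-0.013  0.116  0.   ]
(-63.5, 0.7, 7) [0.174 0.02  0.004] [-0.02   0.174  0.   ]
(-64, 2, 0) [ 0.229  0.026 -0.011] [-0.027  0.232  0.   ]
(-64, 0.5, 0) [ 0.229  0.026 -0.015] [-0.027  0.232  0.   ]
```

```bash
python3 -m inch '[{"x":-0.004,"y":-0.001,"z":-0.04,"wx":0.002,"wy":0.001,"wz":-0.003,"grip":1},{"x":-0.004,"y":-0.001,"z":-0.08,"wx":0.002,"wy":0.001,"wz":-0.003,"grip":1},{"x":-0.004,"y":-0.001,"z":-0.11,"wx":0.002,"wy":0.001,"wz":-0.003,"grip":1},{"x":-0.004,"y":-0.001,"z":-0.134,"wx":0.002,"wy":0.001,"wz":-0.003,"grip":1},{"x":-0.004,"y":-0.001,"z":-0.134,"wx":0.002,"wy":0.001,"wz":-0.003,"grip":1},{"x":-0.004,"y":-0.001,"z":-0.134,"wx":0.002,"wy":0.001,"wz":-0.003,"grip":1}]'
python3 -c "
from h import *
go(tcp(-48,-6,28),Rt(YAW,28));go(tcp(-62,-6,28,.7),Rt(YAW,28))"
```

```text
t: 5.73
tool_pos: [422.8, -193.4, 244.1]
orientation: [179.3, 27.0, -173.8]
force: [-0.5, 0.6, -1.5]
gripper_width: 10.6
grasp_force: 59.3
shift [-0.011  0.015 -0.027] turn [-0.005 -0.009  0.001] deg 1.1762068340342597 rows 0.31271742436356537
shift [-0.046  0.013 -0.027] turn [-0.005 -0.009  0.001] deg 1.1762068340342597 rows 0.524686745160024
```

```bash
python3 -m inch '[{"x":0,"y":0,"z":0,"wx":0,"wy":0,"wz":0,"grip":1},{"x":0,"y":0,"z":0,"wx":0,"wy":0,"wz":0,"grip":1},{"x":0,"y":0,"z":0,"wx":0,"wy":0,"wz":0,"grip":1}]'
python3 -c "
from h import *
go(tcp(-48,-6,28),Rt(YAW,28));o=get_obs();print(o['dq'],o['joint_pos'],o['joint_torque'],o['moment'],o['t'])"
```

```text
t: 5.98
tool_pos: [422.1, -193.2, 243.8]
orientation: [179.2, 27.0, -173.9]
force: [0.0, -0.3, -1.0]
gripper_width: 10.8
grasp_force: 59.3
shift [-0.009  0.015 -0.026] turn [-0.005 -0.009  0.001] deg 1.2483457830398548 rows 0.29841692953371973
[ 0.319  0.159 -0.061  0.07  -0.049 -0.058  0.16 ] [ 43.573  22.277 -24.512 130.757 -39.279   6.756 157.077] [ -0.15  -48.291  -4.504 -19.407  -0.318  -1.074  -0.001] [-0.073  0.523 -0.015] 5.9833
```

```bash
python3 -c "
from h import *
go(tcp(-48,45,19,.7),Rt(YAW,19))"
```

```text
shift [0.067 0.025 0.104] turn [-0.014  0.065  0.001] deg 8.026912876077024 rows 1.2145641315693614
```

```bash
python3 -m inch '[{"x":0,"y":0,"z":0.05,"wx":0,"wy":0,"wz":0,"grip":1},{"x":0.0,"y":0.01,"z":0.104,"wx":0,"wy":0,"wz":0,"grip":1},{"x":0.067,"y":0.025,"z":0.104,"wx":-0.014,"wy":0.065,"wz":0.001,"grip":1},{"x":0.067,"y":0.025,"z":0.104,"wx":-0.014,"wy":0.065,"wz":0.001,"grip":1},{"x":0.067,"y":0.025,"z":0.104,"wx":-0.014,"wy":0.065,"wz":0.001,"grip":1},{"x":0.067,"y":0.025,"z":0.104,"wx":-0.014,"wy":0.065,"wz":0.001,"grip":1}]'
python3 -c "
from h import *
go(tcp(-48,45,19,.7),Rt(YAW,19));o=get_obs();print(o['joint_pos'])"
```

```text
t: 6.48
tool_pos: [450.6, -182.1, 285.8]
orientation: [-179.9, 19.0, -173.3]
force: [1.4, 0.7, -0.1]
gripper_width: 10.8
grasp_force: 59.3
shift [-0.004 -0.003 -0.001] turn [ 0.001  0.    -0.001] deg 0.17174468277046992 rows 0.04701458067286072
[ 18.435  17.218   0.539 124.779 -22.143  22.155 135.046]
```

```bash
python3 -m inch '[{"x":-0.004,"y":-0.003,"z":-0.04,"wx":0,"wy":0,"wz":0,"grip":1},{"x":-0.004,"y":-0.003,"z":-0.08,"wx":0,"wy":0,"wz":0,"grip":1},{"x":-0.004,"y":-0.003,"z":-0.11,"wx":0,"wy":0,"wz":0,"grip":1},{"x":-0.004,"y":-0.003,"z":-0.121,"wx":0,"wy":0,"wz":0,"grip":1},{"x":-0.004,"y":-0.003,"z":-0.121,"wx":0,"wy":0,"wz":0,"grip":1},{"x":-0.004,"y":-0.003,"z":-0.121,"wx":0,"wy":0,"wz":0,"grip":1}]'
python3 -c "
from h import *
go(tcp(-48,-3,19,.7),Rt(YAW,19));go(tcp(-62,-3,19,.7),Rt(YAW,19));o=get_obs();print(o['joint_pos'])"
```

```text
t: 6.98
tool_pos: [446.8, -184.9, 236.6]
orientation: [180.0, 19.0, -173.5]
force: [0.6, -0.2, -0.8]
gripper_width: 10.8
grasp_force: 59.4
shift [0.005 0.004 0.002] turn [-0.     0.     0.001] deg 0.11923100030649511 rows 0.06876862898689656
shift [-0.029  0.     0.002] turn [-0.     0.     0.001] deg 0.11923100030649511 rows 0.28234324132343963
[ 22.933  22.392  -4.425 127.216 -26.229  14.658 140.069]
```

```bash
python3 -m inch '[{"x":-0.015,"y":0,"z":0.001,"wx":0,"wy":0,"wz":0,"grip":1},{"x":-0.03,"y":0,"z":0.001,"wx":0,"wy":0,"wz":0,"grip":1},{"x":-0.03,"y":0,"z":0.001,"wx":0,"wy":0,"wz":0,"grip":1},{"x":-0.03,"y":0,"z":0.001,"wx":0,"wy":0,"wz":0,"grip":1},{"x":-0.03,"y":0,"z":0.001,"wx":0,"wy":0,"wz":0,"grip":1}]'
python3 - <<'E'
from h import *
import pickle
go(tcp(-62,-3,19,.7),Rt(YAW,19));o=get_obs();print(o['joint_pos'],o['moment'])
c=camera_info('wrist');im=capture('wrist')[...,::-1];p1,r1=tool()
pickle.dump((c,p1,r1),open('w5.pkl','wb'));cv2.imwrite('pics/w5.png',im)
b=tcp(-62,-3,19,.7)
for q in [(-62.5,-2,14,.7),(-63.3,.7,7,.7),(-64,2,0,.7),(-64,0.5,0,.7)]:print(q,rel(b,tcp(*q)),U.apply([0,(19-q[2])/120,0]))
cv2.imwrite('pics/w5v.png',cv2.resize(im,None,fx=1.5,fy=1.5,interpolation=cv2.INTER_CUBIC))
E
```

```text
t: 7.4
tool_pos: [435.2, -184.6, 237.2]
orientation: [-180.0, 19.1, -173.5]
force: [-0.2, 0.1, 0.0]
gripper_width: 11.0
grasp_force: 59.4
shift [-0.    -0.001  0.001] turn [0.    0.    0.001] deg 0.09572363629099888 rows 0.0077633567190739175
[ 24.135  21.665  -5.283 128.515 -26.564  14.121 140.946] [-0.09   0.369  0.019]
(-62.5, -2, 14, 0.7) [ 0.041  0.005 -0.001] [-0.005  0.041  0.   ]
(-63.3, 0.7, 7, 0.7) [ 0.098  0.011 -0.006] [-0.011  0.099  0.   ]
(-64, 2, 0, 0.7) [ 0.153  0.018 -0.021] [-0.018  0.157  0.   ]
(-64, 0.5, 0, 0.7) [ 0.153  0.018 -0.025] [-0.018  0.157  0.   ]
```

View pics/w5v.png

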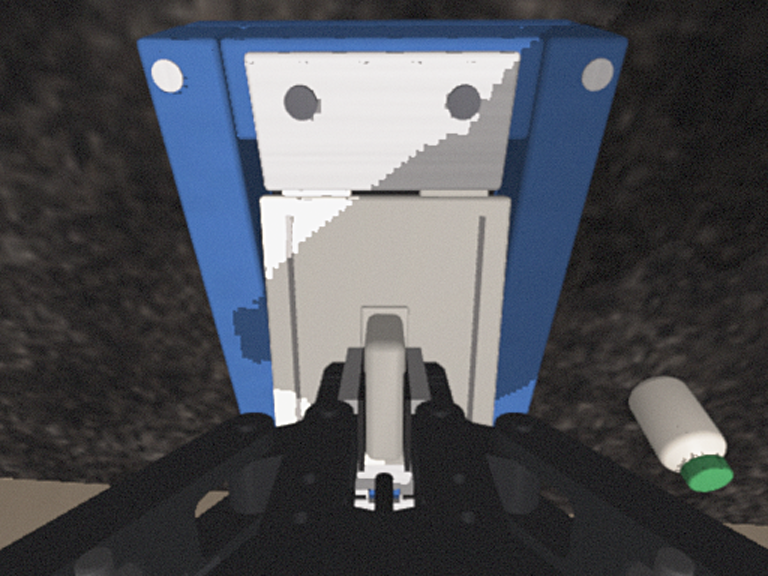

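```bash
python3 -m inch '[{"x":0.02,"y":0.002,"z":0,"wx":-0.002,"wy":0.02,"wz":0,"grip":1},{"x":0.041,"y":0.004,"z":-0.001,"wx":-0.005,"wy":0.041,"wz":0,"grip":1},{"x":0.07,"y":0.007,"z":-0.003,"wx":-0.008,"wy":0.07,"wz":0,"grip":1},{"x":0.098,"y":0.011,"z":-0.006,"wx":-0.011,"wy":0.099,"wz":0,"grip":1},{"x":0.126,"y":0.014,"z":-0.013,"wx":-0.015,"wy":0.128,"wz":0,"grip":1},{"x":0.153,"y":0.018,"z":-0.021,"wx":-0.018,"wy":0.157,"wz":0,"grip":1},{"x":0.153,"y":0.018,"z":-0.023,"wx":-0.018,"wy":0.157,"wz":0,"grip":1},{"x":0.153,"y":0.018,"z":-0.023,"wx":-0.018,"wy":0.157,"wz":0,"grip":1},{"x":0.153,"y":0.018,"z":-0.023,"wx":-0.018,"wy":0.157,"wz":0,"grip":1}]'
python3 - <<'E'
from h import *
go(tcp(-64,2,0,.7),Rt(YAW,0));o=get_obs();print(o['joint_pos'],o['moment'])
E
```

```text
t: 8.2
tool_pos: [496.5, -177.1, 227.7]
orientation: [-180.0, 0.2, -173.4]
force: [0.8, -0.2, -0.2]
gripper_width: 10.9
grasp_force: 59.5
shift [-0.001 -0.002  0.003] turn [0.    0.001 0.   ] deg 0.16984684858014013 rows 0.03560294030899551
[  2.878  29.028  14.873 115.4   -12.065  36.841 122.202] [ 0.011 -0.045  0.003]
```

```bash
python3 -m inch '[{"x":0,"y":0,"z":-0.004,"wx":0,"wy":0,"wz":0,"grip":1},{"x":0,"y":0,"z":-0.006,"wx":0,"wy":0,"wz":0,"grip":1},{"x":0,"y":0,"z":-0.006,"wx":0,"wy":0,"wz":0,"grip":1}]'
```

```text
t: 8.45
tool_pos: [496.1, -177.4, 227.5]
orientation: [180.0, 0.2, -173.5]
force: [-5.8, 5.8, 30.2]
gripper_width: 10.8
grasp_force: 63.8
```

```bash
python3 -m inch '[{"x":0,"y":0,"z":0.004,"wx":0,"wy":0,"wz":0,"grip":1},{"x":0,"y":0,"z":0.004,"wx":0,"wy":0,"wz":0,"grip":0.2},{"x":0,"y":0,"z":0.004,"wx":0,"wy":0,"wz":0,"grip":0.2},{"x":0,"y":0,"z":0.004,"wx":0,"wy":0,"wz":0,"grip":0.2},{"x":0,"y":0,"z":0.004,"wx":0,"wy":0,"wz":0,"grip":0.2},{"x":0,"y":0,"z":0.08,"wx":0,"wy":0,"wz":0,"grip":0.2},{"x":0,"y":0,"z":0.18,"wx":0,"wy":0,"wz":0,"grip":0.2},{"x":0,"y":0,"z":0.28,"wx":0,"wy":0,"wz":0,"grip":0.2},{"x":0,"y":0,"z":0.38,"wx":0,"wy":0,"wz":0,"grip":0.2},{"x":0.05,"y":0,"z":0.4,"wx":0,"wy":0,"wz":0,"grip":0.2},{"x":0.05,"y":0,"z":0.4,"wx":0,"wy":0,"wz":0,"grip":0.2},{"x":0.05,"y":0,"z":0.4,"wx":0,"wy":0,"wz":0,"grip":0.2}]'
python3 -m inch '[{"x":0,"y":0,"z":0,"wx":0,"wy":0,"wz":0,"grip":0.2},{"x":0,"y":0,"z":0,"wx":0,"wy":0,"wz":0,"grip":0.2}]'
python3 - <<'E'
from h import *
import pickle
p,r=tool();print(p);c=camera_info('wrist');im=capture('wrist')[...,::-1];cv2.imwrite('pics/w6.png',im);pickle.dump((c,p,r),open('w6.pkl','wb'))
pt=[proj(c,SEAT+U.apply(q)) for q in [(-95,-65,6),(-95,65,6),(155,-65,6),(155,65,6)]];print(pt)
t=cv2.resize(capture('top')[...,::-1][150:240,280:345],None,fx=5,fy=5,interpolation=cv2.INTER_CUBIC)
v=np.zeros((600,800,3),np.uint8);a=cv2.resize(im,None,fx=1.5,fy=1.5,interpolation=cv2.INTER_CUBIC)
x0=int(max(0,256*1.5-240));v[:576,:470]=a[:,x0:x0+470];v[:450,474:799]=t;cv2.imwrite('pics/w6v.png',v);print(x0)
E
```

```text
t: 9.45
tool_pos: [516.9, -177.1, 385.5]
orientation: [-180.0, 0.1, -173.4]
force: [-0.9, -1.2, -0.5]
gripper_width: 34.4
grasp_force: 0.0
t: 9.62
tool_pos: [515.5, -177.3, 383.9]
orientation: [180.0, -0.1, -173.5]
force: [-0.2, -0.2, 0.2]
gripper_width: 33.9
grasp_force: 0.0
[ 515.515 -177.257  383.89 ]
[array([185.123,  44.946]), array([328.177,  44.598]), array([199.904, 285.355]), array([314.06 , 285.102])]
144
```

View pics/w6v.png

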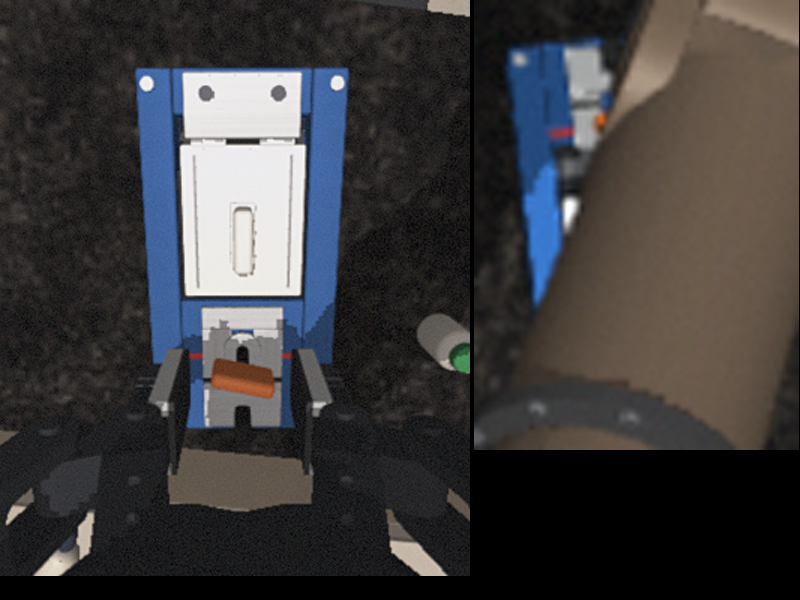

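```bash
python3 - <<'E'
from h import *
import pickle
c,p,r=pickle.load(open('w6.pkl','rb'));c3=pickle.load(open('w3.pkl','rb'))
ctr=SEAT-U.apply([-30,0,44])
def un(c,u,v,z): return U.inv().apply(onz(c,u,v,z)-ctr)
W=lambda x,y:((x+144)/1.5,y/1.5)
for n,q,z in [('cov nl',(180,145),50),('nr',(306,143),50),('fr',(302,295),50),('fl',(184,297),50)]: print(n,un(c,*W(*q),z)-[-30,0,44])
for n,q,z in [('mark',(195,355),50),('mark',(288,355),50),('line l',(203,379),56),('line r',(281,379),56),('knob',(243,378),114),('keeper near',(243,308),56),('keeper far',(243,428),56),('dark1',(242,355),82),('dark2',(242,415),82)]: print(n,un(c,*W(*q),z))
print('w3 knob',un(c3,137/1.5,352/1.5,114),'dark a',un(c3,158/1.5,337/1.5,82),'dark b',un(c3,170/1.5,398/1.5,82))
im=cv2.imread('pics/w6.png').astype(int)
u0,v0=map(round,W(243,300))
print('w6, col0',u0-20,'row0',v0)
def asc(im,u0,u1,v0,v1):
    for v in range(v0,v1):
        s=''
        for u in range(u0,u1):
            b,g,rr=im[v,u];s+='B' if b>rr+40 else 'o' if rr>b+60 else '#' if max(b,g,rr)<50 else '+' if max(b,g,rr)<110 else '-' if max(b,g,rr)<180 else '.'
        print(v,s)
asc(im,u0-30,u0+32,v0+4,v0+88)
i3=cv2.imread('pics/w3.png').astype(int);print('w3 col0 62');asc(i3,62,160,194,282)
E
```

```text
cov nl [-50.07  -38.687   6.   ]
nr [-51.097  41.082   6.   ]
fr [49.556 42.166  6.   ]
fl [ 50.815 -39.832   6.   ]
mark [ 64.725 -33.489  50.   ]
mark [64.89  33.682 50.   ]
line l [ 80.787 -27.65   56.   ]
line r [80.926 28.475 56.   ]
knob [ 49.997   0.72  114.   ]
keeper near [26.944  1.146 56.   ]
keeper far [121.201   1.12   56.   ]
dark1 [50.152  0.305 82.   ]
dark2 [94.12   0.266 82.   ]
w3 knob [ 49.708   7.915 114.   ] dark a [52.136  6.408 82.   ] dark b [102.809   7.868  82.   ]
w6, col0 238 row0 200
204 BBB++----BB-------++------------++----------------------BBBBBB
205 BB--------------------------------------------------..-.-BBBBB
206 BB-.....................................................-BBBBB
207 BB-.....................................................-BBBBB
208 BB-.....................................................-BBBBB
209 BB-.....................................................-BBBBB
210 BB-.....................................................-BBBBB
211 BB-.....................................................-BBBBB
212 BB-......................................
[... 13421 characters left out ...]
###+++++++#+#######++++++++#+#++##########+++++++++++++++++#+#+#+###++++++++++++++
276 ##########++++###+++++++++++########+++++++####+###########++++++++#+++++++++#######+++++++++####+
277 ###########++####++#++++++++###########+++++++#+##########+++++++++#++##+++++######++++++++++++##+
278 +++########++#####+++++#++++############+++++++#++#+#####+++++++########+++++#+++++++++++++++#####
279 --+++++++++++++##++++++##+++#++++###+#+++++++++##########+++++++########+++++++++++++++++++#######
280 -------------+++++++++++++++++++++++++++++++++++++++#+###+++++++++########++++++++++++++###+######
281 -------------------------++++++++++++++++++++###++++++#+++++++++++######+#++++++++++++++##########
```

```bash
python3 - <<'E'
from h import *
import pickle
c=pickle.load(open('w6.pkl','rb'))[0];c3=pickle.load(open('w3.pkl','rb'))
ctr=SEAT-U.apply([-30,0,44])
def un(c,u,v,z): return U.inv().apply(onz(c,u,v,z)-ctr)
for n,cc,(u0,u1,v0,v1) in [('w6',c,(228,290,230,275)),('w3',c3,(60,120,215,250))]:
    im=cv2.imread(f'pics/{n}.png')[v0:v1,u0:u1].astype(int);m=(im[...,2]-im[...,0]>60)
    vals=im[...,2][m];t,_=cv2.threshold(vals.astype(np.uint8),0,255,cv2.THRESH_OTSU)
    top=(m&(im[...,2]>t)).astype(np.uint8);top=cv2.morphologyEx(top,cv2.MORPH_OPEN,np.ones((3,3)))
    k,l,s,ce=cv2.connectedComponentsWithStats(top);i=1+s[1:,4].argmax();ys,xs=np.nonzero(l==i)
    r=cv2.minAreaRect(np.c_[xs,ys].astype(np.int32));b=cv2.boxPoints(r)+[u0,v0];q=np.array([un(cc,*a,114)[:2] for a in b])
    print(n,'thr',t,'knob top centre',un(cc,*(np.array(r[0])+[u0,v0]),114),'corners',q.tolist())
print('w6 lug near base',un(c,257.5,270.5,56),'line',un(c,233,252.5,56),un(c,280,252.5,56),'mark',un(c,229,237,50),un(c,286,237,50))
print('w3 lug near base',un(c3,115,254.5,56),'line',un(c3,130,238,56),'mark',un(c3,143,224,50),un(c3,80,224.5,50))
E
```

```text
w6 thr 133.0 knob top centre [ 55.113   0.232 114.   ] corners [[55.52237634506949, -18.261269526845314], [47.161194104495046, -16.658888493661852], [54.70312342958257, 18.70828077667091], [63.19912572596497, 17.40972068664442]]
w3 thr 204.0 knob top centre [ 54.666   0.787 114.   ] corners [[55.46371335709317, -18.763252062275136], [46.12857675288066, -15.411325995216735], [53.869814346526965, 20.290890670474507], [63.3319835259076, 17.230850661926112]]
w6 lug near base [102.542   0.575  56.   ] line [ 80.592 -25.847  56.   ] [80.718 24.873 56.   ] mark [ 65.126 -30.249  50.   ] [65.278 31.525 50.   ]
w3 lug near base [102.614  -1.793  56.   ] line [80.582 19.738 56.   ] mark [64.915 35.326 50.   ] [ 64.597 -41.901  50.   ]
```

```bash
cat >> h.py <<'E'
CTR=SEAT-U.apply([-30,0,44])
def inu(x,y,z): return CTR+U.apply([x,y,z])
E
python3 -c "
from h import *
go(inu(112,.5,290),Rt(YAW,0));print('dn',rel(inu(112,.5,290),inu(112,.5,236)),'slide',rel(inu(112,0,0),inu(96.4,0,0)))"
```

```text
shift [ 0.284  0.037 -0.235] turn [-0.    -0.001  0.001] deg 0.11354210278233053 rows 3.5567230636892826
dn [ 0.     0.    -0.135] slide [-0.039 -0.004  0.   ]
```

```bash
python3 -m inch '[{"x":0.1,"y":0.013,"z":0,"wx":0,"wy":0,"wz":0,"grip":0.2},{"x":0.19,"y":0.025,"z":0,"wx":0,"wy":0,"wz":0,"grip":0.2},{"x":0.284,"y":0.037,"z":-0.02,"wx":0,"wy":0,"wz":0,"grip":0.2},{"x":0.284,"y":0.037,"z":-0.11,"wx":0,"wy":0,"wz":0,"grip":0.2},{"x":0.284,"y":0.037,"z":-0.2,"wx":0,"wy":0,"wz":0,"grip":0.2},{"x":0.284,"y":0.037,"z":-0.235,"wx":0,"wy":0,"wz":0,"grip":0.2},{"x":0.284,"y":0.037,"z":-0.235,"wx":0,"wy":0,"wz":0,"grip":0.2},{"x":0.284,"y":0.037,"z":-0.235,"wx":0,"wy":0,"wz":0,"grip":0.2}]'
python3 -c "
from h import *
go(inu(112,.5,236),Rt(YAW,0));c=camera_info('wrist');cv2.imwrite('pics/w7.png',capture('wrist')[...,::-1]);print(get_obs()['joint_pos'])"
```

```text
t: 10.38
tool_pos: [629.5, -162.6, 290.4]
orientation: [180.0, -0.1, -173.5]
force: [1.0, 0.4, 0.1]
gripper_width: 34.1
grasp_force: 0.0
shift [-0.001  0.    -0.136] turn [-0.    -0.001  0.001] deg 0.12268417409552013 rows 1.3037513845882995
[ -1.187  33.706  16.788  94.48  -11.499  53.438 116.297]
```

Descend, grip and slide 15.6 mm.

```bash
python3 -m inch '[{"x":0,"y":0,"z":-0.07,"wx":0,"wy":0,"wz":0,"grip":0.2},{"x":0,"y":0,"z":-0.12,"wx":0,"wy":0,"wz":0,"grip":0.2},{"x":0,"y":0,"z":-0.136,"wx":0,"wy":0,"wz":0,"grip":0.2},{"x":0,"y":0,"z":-0.136,"wx":0,"wy":0,"wz":0,"grip":0.2},{"x":0,"y":0,"z":-0.136,"wx":0,"wy":0,"wz":0,"grip":1},{"x":0,"y":0,"z":-0.136,"wx":0,"wy":0,"wz":0,"grip":1},{"x":0,"y":0,"z":-0.136,"wx":0,"wy":0,"wz":0,"grip":1},{"x":0,"y":0,"z":-0.136,"wx":0,"wy":0,"wz":0,"grip":1},{"x":0,"y":0,"z":-0.136,"wx":0,"wy":0,"wz":0,"grip":1}]'
python3 -c "
from h import *
print(U.inv().apply(tool()[0]-CTR))"
```

```text
t: 11.18
tool_pos: [630.7, -162.4, 239.0]
orientation: [-180.0, 0.2, -173.5]
force: [-1.4, 2.5, 6.9]
gripper_width: 10.2
grasp_force: 59.9
[113.421   0.533 239.013]
```

```bash
python3 -m inch '[{"x":0,"y":0,"z":0.007,"wx":0,"wy":0,"wz":0,"grip":1},{"x":-0.013,"y":-0.0015,"z":0.007,"wx":0,"wy":0,"wz":0,"grip":1},{"x":-0.026,"y":-0.003,"z":0.007,"wx":0,"wy":0,"wz":0,"grip":1},{"x":-0.039,"y":-0.0045,"z":0.007,"wx":0,"wy":0,"wz":0,"grip":1},{"x":-0.039,"y":-0.0045,"z":0.007,"wx":0,"wy":0,"wz":0,"grip":1},{"x":-0.039,"y":-0.0045,"z":0.007,"wx":0,"wy":0,"wz":0,"grip":1},{"x":-0.039,"y":-0.0045,"z":0.007,"wx":0,"wy":0,"wz":0,"grip":1}]'
python3 -c "
from h import *
print(U.inv().apply(tool()[0]-CTR))"
```

```text
t: 11.77
tool_pos: [613.3, -164.5, 239.2]
orientation: [180.0, -0.1, -173.5]
force: [-2.7, -0.5, -10.3]
gripper_width: 10.4
grasp_force: 60.8
[ 95.849   0.406 239.246]
```

```bash
python3 -m inch '[{"x":0,"y":0,"z":-0.005,"wx":0,"wy":0,"wz":0,"grip":1},{"x":0,"y":0,"z":0,"wx":0,"wy":0,"wz":0,"grip":0.2},{"x":0,"y":0,"z":0,"wx":0,"wy":0,"wz":0,"grip":0.2},{"x":0,"y":0,"z":0,"wx":0,"wy":0,"wz":0,"grip":0.2},{"x":0,"y":0,"z":0,"wx":0,"wy":0,"wz":0,"grip":0.2},{"x":0,"y":0,"z":0.09,"wx":0,"wy":0,"wz":0,"grip":0.2},{"x":-0.05,"y":0,"z":0.18,"wx":0,"wy":0,"wz":0,"grip":0.2},{"x":-0.14,"y":-0.02,"z":0.27,"wx":0,"wy":0,"wz":0,"grip":0.2},{"x":-0.24,"y":-0.03,"z":0.34,"wx":0,"wy":0,"wz":0,"grip":0.2},{"x":-0.24,"y":-0.03,"z":0.36,"wx":0,"wy":0,"wz":0,"grip":0.2},{"x":-0.24,"y":-0.03,"z":0.36,"wx":0,"wy":0,"wz":0,"grip":0.2},{"x":-0.24,"y":-0.03,"z":0.36,"wx":0,"wy":0,"wz":0,"grip":0.2}]'
python3 -m inch '[{"x":0,"y":0,"z":0,"wx":0,"wy":0,"wz":0,"grip":0.2},{"x":0,"y":0,"z":0,"wx":0,"wy":0,"wz":0,"grip":0.2}]' >/dev/null
python3 - <<'E'
from h import *
import pickle
p,r=tool();print(p);c=camera_info('wrist');im=capture('wrist')[...,::-1];cv2.imwrite('pics/w8.png',im);pickle.dump((c,p,r),open('w8.pkl','wb'))
def prof(y,z,x0,x1):
    xs=np.arange(x0,x1,1.);o=[]
    for x in xs:
        u,v=proj(c,inu(x,y,z));o.append((int(x),*cv2.getRectSubPix(im,(1,1),(u,v))[0,0].tolist()))
    return o
for y in (-25,25):
    q=prof(y,56,40,100);print('keeper y',y,[(a[0],max(a[1:])) for a in q])
for y in (-34,34):
    q=prof(y,50,50,80);print('deck red y',y,[a[0] for a in q if a[3]>a[1]+40])
E
```

```text
t: 12.77
tool_pos: [518.2, -176.6, 385.2]
orientation: [-180.0, 0.3, -173.5]
force: [0.8, 0.4, -0.1]
gripper_width: 34.2
grasp_force: 0.0
[ 518.962 -175.685  382.594]
keeper y -25 [(40, 210), (41, 209), (42, 208), (43, 207), (44, 208), (45, 208), (46, 209), (47, 211), (48, 210), (49, 208), (50, 211), (51, 205), (52, 189), (53, 178), (54, 156), (55, 131), (56, 125), (57, 128), (58, 131), (59, 132), (60, 128), (61, 131), (62, 124), (63, 88), (64, 37), (65, 26), (66, 55), (67, 94), (68, 121), (69, 129), (70, 130), (71, 129), (72, 126), (73, 120), (74, 128), (75, 128), (76, 129), (77, 130), (78, 130), (79, 129), (80, 125), (81, 127), (82, 125), (83, 124), (84, 125), (85, 125), (86, 126), (87, 129), (88, 129), (89, 123), (90, 133), (91, 166), (92, 204), (93, 205), (94, 205), (95, 196), (96, 180), (97, 164), (98, 160), (99, 156)]
keeper y 25 [(40, 202), (41, 196), (42, 171), (43, 161), (44, 161), (45, 163), (46, 166), (47, 163), (48, 152), (49, 131), (50, 142), (51, 175), (52, 188), (53, 158), (54, 129), (55, 125), (56, 127), (57, 126), (58, 127), (59, 127), (60, 128), (61, 126), (62, 108), (63, 71), (64, 31), (65, 23), (66, 52), (67, 92), (68, 119), (69, 127), (70, 127), (71, 126), (72, 127), (73, 122), (74, 128), (75, 130), (76, 132), (77, 134), (78, 132), (79, 129), (80, 132), (81, 127), (82, 126), (83, 126), (84, 125), (85, 126), (86, 125), (87, 128), (88, 130), (89, 129), (90, 127), (91, 127), (92, 129), (93, 128), (94, 127), (95, 126), (96, 126), (97, 127), (98, 125), (99, 122)]
deck red y -34 [64, 65, 66]
deck red y 34 [63, 64, 65, 66]
```

```bash
python3 -c "
from h import *
go(inu(55,.5,340),R.from_euler('z',78,degrees=True)*Rt(YAW,0))"
python3 -m inch '[{"x":0.05,"y":0.005,"z":0,"wx":0,"wy":0,"wz":0.05,"grip":0.2},{"x":0.1,"y":0.012,"z":0,"wx":0,"wy":0,"wz":0.1,"grip":0.2},{"x":0.13,"y":0.016,"z":0,"wx":0,"wy":0,"wz":0.15,"grip":0.2},{"x":0.13,"y":0.016,"z":0,"wx":0,"wy":0,"wz":0.2,"grip":0.2},{"x":0.13,"y":0.016,"z":0,"wx":0,"wy":0,"wz":0.25,"grip":0.2},{"x":0.13,"y":0.016,"z":0,"wx":0,"wy":0,"wz":0.3,"grip":0.2},{"x":0.13,"y":0.016,"z":0,"wx":0,"wy":0,"wz":0.35,"grip":0.2}]'
python3 -c "
from h import *
go(inu(55,.5,340),R.from_euler('z',78,degrees=True)*Rt(YAW,0));print(get_obs()['joint_pos'])"
```

```text
shift [ 0.134  0.017 -0.106] turn [ 0.   -0.    0.65] deg 78.00303151591581 rows 1.649508130555074
t: 13.57
tool_pos: [570.9, -169.5, 382.1]
orientation: [179.9, -0.0, -131.1]
force: [0.1, -0.9, 0.1]
gripper_width: 34.5
grasp_force: 0.0
shift [ 0.004  0.001 -0.105] turn [-0.    -0.001  0.298] deg 35.72397525604971 rows 1.0104148071034729
[  4.828  23.258   9.199  96.623  -4.195  60.543 154.218]
```

```bash
python3 -m inch '[{"x":0,"y":0,"z":0,"wx":0,"wy":0,"wz":-0.06,"grip":0.2},{"x":0,"y":0,"z":0,"wx":0,"wy":0,"wz":-0.12,"grip":0.2},{"x":0,"y":0,"z":0,"wx":0,"wy":0,"wz":-0.18,"grip":0.2},{"x":0,"y":0,"z":0,"wx":0,"wy":0,"wz":-0.24,"grip":0.2},{"x":0,"y":0,"z":0,"wx":0,"wy":0,"wz":-0.3,"grip":0.2},{"x":0,"y":0,"z":0,"wx":0,"wy":0,"wz":-0.36,"grip":0.2},{"x":0,"y":0,"z":0,"wx":0,"wy":0,"wz":-0.42,"grip":0.2},{"x":0,"y":0,"z":0,"wx":0,"wy":0,"wz":-0.48,"grip":0.2},{"x":0,"y":0,"z":0,"wx":0,"wy":0,"wz":-0.54,"grip":0.2},{"x":0,"y":0,"z":0,"wx":0,"wy":0,"wz":-0.6,"grip":0.2},{"x":0,"y":0,"z":0,"wx":0,"wy":0,"wz":-0.66,"grip":0.2},{"x":0,"y":0,"z":0,"wx":0,"wy":0,"wz":-0.72,"grip":0.2}]'
python3 -m inch '[{"x":0,"y":0,"z":0,"wx":0,"wy":0,"wz":-0.06,"grip":0.2},{"x":0,"y":0,"z":0,"wx":0,"wy":0,"wz":-0.12,"grip":0.2},{"x":0,"y":0,"z":0,"wx":0,"wy":0,"wz":-0.18,"grip":0.2},{"x":0,"y":0,"z":0,"wx":0,"wy":0,"wz":-0.24,"grip":0.2},{"x":0,"y":0,"z":0,"wx":0,"wy":0,"wz":-0.3,"grip":0.2},{"x":0,"y":0,"z":0,"wx":0,"wy":0,"wz":-0.36,"grip":0.2},{"x":0,"y":0,"z":0,"wx":0,"wy":0,"wz":-0.42,"grip":0.2},{"x":0,"y":0,"z":0,"wx":0,"wy":0,"wz":-0.48,"grip":0.2},{"x":0,"y":0,"z":0,"wx":0,"wy":0,"wz":-0.48,"grip":0.2},{"x":0,"y":0,"z":0,"wx":0,"wy":0,"wz":-0.48,"grip":0.2}]'
python3 -c "
from h import *
go(inu(55,.5,300),R.from_euler('z',-102,degrees=True)*Rt(YAW,0));print(get_obs()['joint_pos'])"
```

```text
t: 14.57
tool_pos: [570.9, -169.4, 382.4]
orientation: [-179.9, -0.0, 142.3]
force: [0.3, 0.0, 0.0]
gripper_width: 34.0
grasp_force: 0.0
t: 15.4
tool_pos: [570.8, -169.3, 382.6]
orientation: [-179.9, 0.1, 85.2]
force: [-0.7, 0.6, 0.4]
gripper_width: 34.4
grasp_force: 0.0
shift [ 0.005  0.001 -0.207] turn [ 0.001 -0.001 -0.005] deg 0.6518970277310863 rows 1.9819976461953526
[-18.841  27.613  44.407  98.572 -21.252  62.698  27.469]
```

```bash
python3 -m inch '[{"x":0.005,"y":0.001,"z":-0.09,"wx":0,"wy":0,"wz":-0.005,"grip":0.2},{"x":0.005,"y":0.001,"z":-0.18,"wx":0,"wy":0,"wz":-0.005,"grip":0.2},{"x":0.005,"y":0.001,"z":-0.24,"wx":0,"wy":0,"wz":-0.005,"grip":0.2},{"x":0.005,"y":0.001,"z":-0.267,"wx":0,"wy":0,"wz":-0.005,"grip":0.2},{"x":0.005,"y":0.001,"z":-0.267,"wx":0,"wy":0,"wz":-0.005,"grip":0.2},{"x":0.005,"y":0.001,"z":-0.267,"wx":0,"wy":0,"wz":-0.005,"grip":0.2},{"x":0.005,"y":0.001,"z":-0.267,"wx":0,"wy":0,"wz":-0.005,"grip":1},{"x":0.005,"y":0.001,"z":-0.267,"wx":0,"wy":0,"wz":-0.005,"grip":1},{"x":0.005,"y":0.001,"z":-0.267,"wx":0,"wy":0,"wz":-0.005,"grip":1},{"x":0.005,"y":0.001,"z":-0.267,"wx":0,"wy":0,"wz":-0.005,"grip":1},{"x":0.005,"y":0.001,"z":-0.267,"wx":0,"wy":0,"wz":-0.005,"grip":1}]'
python3 -c "
from h import *
go(inu(55,.5,276),R.from_euler('z',-102,degrees=True)*Rt(YAW,0));o=get_obs();print(o['joint_pos'],o['moment'])"
```

```text
t: 16.32
tool_pos: [572.8, -169.9, 278.7]
orientation: [179.8, 0.1, 84.4]
force: [-0.1, -0.3, 5.0]
gripper_width: 8.2
grasp_force: 59.4
shift [-0.     0.002 -0.007] turn [0.001 0.001 0.002] deg 0.2503824641405634 rows 0.06899242663005514
[-15.281  34.282  39.826 104.511 -27.589  51.098  31.784] [ 0.006  0.298 -0.073]
```

```bash
python3 -m inch '[{"x":0,"y":0,"z":0.004,"wx":0,"wy":0,"wz":-0.05,"grip":1},{"x":0,"y":0,"z":0.004,"wx":0,"wy":0,"wz":-0.1,"grip":1},{"x":0,"y":0,"z":0.004,"wx":0,"wy":0,"wz":-0.15,"grip":1},{"x":0,"y":0,"z":0.004,"wx":0,"wy":0,"wz":-0.2,"grip":1},{"x":0,"y":0,"z":0.004,"wx":0,"wy":0,"wz":-0.25,"grip":1},{"x":0,"y":0,"z":0.004,"wx":0,"wy":0,"wz":-0.3,"grip":1},{"x":0,"y":0,"z":0.004,"wx":0,"wy":0,"wz":-0.35,"grip":1},{"x":0,"y":0,"z":0.004,"wx":0,"wy":0,"wz":-0.4,"grip":1},{"x":0,"y":0,"z":0.004,"wx":0,"wy":0,"wz":-0.45,"grip":1},{"x":0,"y":0,"z":0.004,"wx":0,"wy":0,"wz":-0.49,"grip":1},{"x":0,"y":0,"z":0.004,"wx":0,"wy":0,"wz":-0.49,"grip":1},{"x":0,"y":0,"z":0.004,"wx":0,"wy":0,"wz":-0.49,"grip":1}]'
python3 -c "
from h import *
o=get_obs();print(o['joint_pos'],o['moment'])"
python3 -m inch '[{"x":0,"y":0,"z":0,"wx":0,"wy":0,"wz":-0.03,"grip":1},{"x":0,"y":0,"z":0,"wx":0,"wy":0,"wz":-0.03,"grip":1},{"x":0,"y":0,"z":0,"wx":0,"wy":0,"wz":-0.03,"grip":1}]'
python3 -c "
from h import *
o=get_obs();print(o['joint_pos'],o['moment'])"
```

```text
t: 17.32
tool_pos: [572.5, -169.4, 278.9]
orientation: [180.0, 0.0, 25.8]
force: [0.5, -0.8, -4.0]
gripper_width: 7.4
grasp_force: 61.2
[-23.995  40.285  55.855 105.141 -39.779  56.654 -15.278] [-0.299 -0.026 -0.046]
t: 17.57
tool_pos: [572.4, -169.5, 278.8]
orientation: [-180.0, 0.0, 22.2]
force: [-0.7, -0.7, -2.2]
gripper_width: 7.4
grasp_force: 61.5
[-24.397  40.725  56.757 105.174 -40.528  57.088 -18.142] [-0.191 -0.061  0.002]
```

```bash
python3 -m inch '[{"x":0,"y":0,"z":0,"wx":0,"wy":0,"wz":-0.03,"grip":1},{"x":0,"y":0,"z":0,"wx":0,"wy":0,"wz":-0.04,"grip":1},{"x":0,"y":0,"z":0,"wx":0,"wy":0,"wz":-0.04,"grip":1}]'
python3 - <<'E'
from h import *
o=get_obs();print(o['joint_pos'],o['moment'])
E
```

```text
t: 17.82
tool_pos: [572.5, -169.4, 278.8]
orientation: [180.0, 0.0, 17.4]
force: [-1.3, -0.6, 1.8]
gripper_width: 7.8
grasp_force: 68.8
[-24.979  41.371  58.021 105.195 -41.505  57.707 -22.062] [-0.123  0.208  1.169]
```

```bash
python3 -m inch '[{"x":0,"y":0,"z":0,"wx":0,"wy":0,"wz":0.015,"grip":1},{"x":0,"y":0,"z":0,"wx":0,"wy":0,"wz":0.015,"grip":0.2},{"x":0,"y":0,"z":0,"wx":0,"wy":0,"wz":0.015,"grip":0.2},{"x":0,"y":0,"z":0,"wx":0,"wy":0,"wz":0.015,"grip":0.2},{"x":0,"y":0,"z":0,"wx":0,"wy":0,"wz":0.015,"grip":0.2},{"x":0,"y":0,"z":0.08,"wx":0,"wy":0,"wz":0.015,"grip":0.2},{"x":0,"y":0,"z":0.17,"wx":0,"wy":0,"wz":0.015,"grip":0.2},{"x":0,"y":0,"z":0.26,"wx":0,"wy":0,"wz":0.015,"grip":0.2},{"x":-0.1,"y":0,"z":0.3,"wx":0,"wy":0,"wz":0.015,"grip":0.2},{"x":-0.15,"y":0,"z":0.3,"wx":0,"wy":0,"wz":0.015,"grip":0.2},{"x":-0.15,"y":0,"z":0.3,"wx":0,"wy":0,"wz":0.015,"grip":0.2},{"x":-0.15,"y":0,"z":0.3,"wx":0,"wy":0,"wz":0.015,"grip":0.2}]'
python3 -m inch '[{"x":0,"y":0,"z":0,"wx":0,"wy":0,"wz":0,"grip":0.2},{"x":0,"y":0,"z":0,"wx":0,"wy":0,"wz":0,"grip":0.2}]' >/dev/null
python3 - <<'E'
from h import *
c=camera_info('wrist');im=capture('wrist')[...,::-1].copy();cv2.imwrite('pics/w9.png',im)
def un(u,v,z): return U.inv().apply(onz(c,u,v,z)-CTR)
a=im.astype(int);m=((a[...,2]-a[...,0]>70)&(a[...,2]-a[...,1]>40)).astype(np.uint8)
k,l,s,ce=cv2.connectedComponentsWithStats(m)
for i in range(1,k):
    if s[i,4]>60:
        ys,xs=np.nonzero(l==i);b=cv2.boxPoints(cv2.minAreaRect(np.c_[xs,ys].astype(np.int32)));print(s[i],un(*ce[i],114),[un(*q,114)[:2].round(0).tolist() for q in b])
def prof(p0,p1):
    o=[]
    for t in np.linspace(0,1,int(np.linalg.norm(np.subtract(p1,p0)))+1):
        u,v=proj(c,inu(*(np.array(p0)+t*np.subtract(p1,p0))));o.append(int(im[round(v),round(u)].max()) if 0<=v<384 and 0<=u<512 else -1)
    return o
print('line y-25 x55..75',prof((55,-25,56),(75,-25,56)));print('y25',prof((55,25,56),(75,25,56)))
print('cover x across lip gap x -90..-70 at y0',prof((-90,0,50),(-70,0,50)));print('cover side y -50..-35 x -50',prof((-50,-50,50),(-50,-35,50)),'y35..50',prof((-50,35,50),(-50,50,50)))
o=get_obs();print(o['joint_pos'],o['force'],o['t'])
E
```

```text
t: 18.82
tool_pos: [511.6, -169.5, 398.9]
orientation: [-179.9, -0.0, 18.9]
force: [0.0, 0.4, -0.6]
gripper_width: 33.9
grasp_force: 0.0
[273  98  13  46 530] [ 56.448   1.02  114.   ] [[72.0, 10.0], [74.0, 1.0], [39.0, -8.0], [37.0, 2.0]]
line y-25 x55..75 [240, 239, 242, 201, 147, 147, 154, 119, 65, 37, 42, 87, 145, 154, 155, 154, 158, 117, 148, 154, 150]
y25 [154, 157, 154, 155, 154, 160, 159, 147, 89, 50, 46, 68, 163, 160, 161, 156, 129, 140, 160, 161, 163]
cover x across lip gap x -90..-70 at y0 [242, 249, 249, 218, 113, 64, 64, 36, 22, 160, 249, 249, 248, 243, 243, 243, 243, 242, 243, 243, 243]
cover side y -50..-35 x -50 [174, 171, 170, 172, 175, 173, 162, 123, 55, 51, 132, 230, 230, 249, 245, 243] y35..50 [244, 243, 243, 243, 247, 247, 175, 69, 85, 148, 171, 180, 180, 176, 171, 174]
[-33.623  29.196  68.341 105.813 -29.732  65.756 -25.832] [-0.695  0.813  0.678] 19.0333
```

```bash
python3 -c "
from plant import close_job
print(close_job())"
```

```text
the job is handed in; nothing more can be done
None
```

I handed the job in after about 19 s of robot time: the cover lies home under the lip, the keeper line is within about 1 mm of the mark, the knob is at its stop and the gripper is clear; the cover was hooked at about 19 degrees, just under the 20 to 35 you asked for, because joint 6 hit its limit at 28.

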